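# Clip the sole plate into the double-door tool chest

### The job

Put the eared steel sole plate away in the tool chest: swing the active door (the one whose cover strip laps over the other) right back, draw the bolt that it hid, then swing the passive door right back too. With the gripper, press the plate down flat into the bracket inside, an ear in each sprung slot, until it is fully home, and let go, leaving both doors standing open. Leave the plate without ears and all the other things where they are.

Things in the scene. Friction and masses are not known exactly. Their poses are not given: they have to be found in the camera images.
- chest: low wooden tool chest fixed on the bench, 240 mm (its x) by 280 mm (its y), walls 10 mm thick, 75 mm high; origin: centre of its underside, z up, turned about z. Its top is two plywood doors lying flat, 12 mm thick (outer faces 87 mm high), hinged on its long edges, meeting at y = 0. Active door: +y side; passive: -y side
- active_door (a joint): opening of the active door: 0 shut, 1.57 upright, 1.85 leaning back on its stop. No catch, 0.38 kg: falls shut if let go before upright, back to its stop if past. An aluminium cover strip on its free edge, closed at the -x end, laps over the passive door to chest y = -33 mm, 20 mm high, hiding the bolt; it swings with the door
- passive_door (a joint): opening of the passive door, same sense, range and behaviour (0.33 kg); held shut by its bolt
- bolt (a joint): travel of the passive door's bolt: 0 shot, its end 22 mm past the door's edge in a keeper (top 107 mm high) on the chest's +x wall; clear of the keeper from 0.024; 0.040 fully drawn. Slides to the chest's -x with about 2 N and stays where left
- active_handle (a point): centre of the active door's pull bar: round, 10 mm thick, 90 mm long, parallel to the hinge, between two end posts; its centre is 32 mm off the door's outer face and 95 mm from the hinge along the door (door shut: chest x = 0, y = 45, height 119 mm). Moves with the door, axes as the chest's when shut
- passive_handle (a point): centre of the passive door's pull bar: the same bar, 75 mm from the hinge (door shut: chest x = -30, y = -65, height 119 mm). Moves with the door
- active_hinge (a point): point on the active door's hinge axis, which runs along the chest's x at chest y = 140 mm, height 75 mm
- passive_hinge (a point): point on the passive door's hinge axis, which runs along the chest's x at chest y = -140 mm, height 75 mm
- bolt_tab (a point): centre of the bolt's upright steel thumb tab: 10 mm (chest x) by 20 mm (chest y), standing 14.5 mm above the passive door's face, this point 8 mm above it. Shot: chest x = 60, y = -17, height 95 mm. The bolt's 10 mm square bar runs from it to chest +x through staples 34 mm away. Under the cover strip until the active door is opened
- plate_mid (a point): centre, half-way up (22 mm), of the eared steel sole plate, 0.3 kg, lying on the bench rib up: base 64 (its x) by 100 mm (its y), 8 mm thick, at each y end an ear 30 mm wide, 24 mm long (148 mm over ears). On the base's middle a grip rib 10 mm thick (x), 60 mm long (y), 8 to 44 mm above the underside. Alike turned half round
- seat (a point): where plate_mid is when the plate is home in the steel bracket in the chest, plate y along the chest's y, either way round, underside 14 mm above the bench. Ear slots at y = +/-53 to 79 mm, cheeks 38 mm high, lined on both x sides with sprung clips 27 mm apart, flared to 43 mm at their tops (height 49 mm). Pressing home takes about 5 to 12 N; 3 mm play along y
- plain_mid (a point): centre, half-way up, of a similar plate without ears (64 x 100 mm, same rib), lying on the bench: not wanted
- sanding_block: cork sanding block 120 x 36 x 24 mm lying inside the chest along its active-door side; origin at the centre of its underside
- offcut: strip of wood 130 x 30 x 20 mm lying inside the chest along its passive-door side; origin at the centre of its underside
- glue_bottle: white bottle, 60 mm across, 150 mm tall; origin at the centre of its underside
- paint_can: can, 66 mm across, 120 mm tall; origin at the centre of its underside
- nose_cone: white model-rocket nose cone standing on its base, 52 mm across, 140 mm tall; origin at the centre of its underside
- hammer: hammer lying on the bench; origin in it
- screwdriver: screwdriver lying on the bench; origin in it
Mind the look-alikes: they are no part of the job. What is shaped like the part that bears plate_mid but green is not meant.

How it is judged:
By the outcome, as a careful person would: the job done as asked, in the order asked, and still so for the second after the job is handed in, with the robot touching nothing.
It also fails if it takes over 72 s, if anything falls off the work surface, if the arm or the gripper's body presses on something with over 40 N, if the wrist force passes 120 N, or if a joint passes its speed limit or range.

### The arm

A 6-joint arm with a two-finger parallel gripper is mounted at the origin on the work surface. World frame = base frame: x ahead of the robot, y to its left, z up, the work surface at z = 0. Lengths are in m, angles in rad, forces in N, time in s.
With the tool pointing down it reaches from about 0.4 to 0.825 m from the base axis. Payload 7 kg.
Tool frame: the origin (TCP) lies midway between the tips of the shut fingers; the grasp point (between the pads) lies 19 mm behind it; z points along the fingers, y is the line along which they close (so a half turn about z gives the same grasp; the last joint's range is limited). The gripper opens to 85 mm and grips with 20 to 120 N. Pads are 22 mm wide; open, the fingers measure 114 mm over their backs; the gripper's body (76 mm by 85 mm) begins 54 mm behind the grasp point. The pads swing forward as they close: fully open they stand 13 mm farther back than shut.
Start: joints at [-0.816, 0.359, 0.012, 0, -1.224, -0.288], TCP at [0.304, -0.603, 0.231] pointing down, gripper open.
Joint ranges: [-3.07, 3.07], [-1.43, 2.12], [-1.02, 1.25], [-3.03, 1.67], [-3.05, -0], [-3.03, 3.03]. Speed limits (rad/s): [2.39, 2.39, 3.01, 3.14, 3.14, 3.14].

### API

Orientations are given as a unit quaternion [w, x, y, z].
In Python, from workcell import r gives the robot as it stands.
- The arm moves only by the tool carry_out, never from a script. Its argument "motion" is one flat list of numbers, 7 for each row, row after row: the shift along the tool's x, y, z in cm, then the turn, a rotation vector about the tool's x, y, z in rad, then the closure, from -1 (fully open) to 1 (shut). In form: [dx, dy, dz, ax, ay, az, hand, dx, dy, dz, ax, ay, az, hand, ...]. A call has exactly 5 rows; each row shifts and turns the commanded pose from where the row before left it, along the tool's axes as they then stand; what a row does not reach is not made up. A row lasts 1/8 s, in which the tool goes at most 62.5 mm and 10.7 degrees, less where a joint would pass 70% of its speed; a pose out of reach is approached as far as the arm can. A call with a gripper value outside its range is refused whole. The fingers move at their own pace and stop on an object; the grip force is fixed at half the most. Time passes only in rows, so rows that do not move let the fingers close, or fill a call up. It gives the time, the measured TCP pose, the force, the opening and the grip force at its end, in the units of the state.
- r.state(): the state, without advancing time (a new reading comes with each control period).
- r.camera(name): name is "scene" or "side" or "wrist"; returns the picture (480x640x3 uint8, red, green, blue); there is no depth.
- r.get_calibration(name): a dict with "fx", "fy", "cx", "cy" (pixels), "rvec" (rotation vector, rad) and "tvec" (3), from world to camera coordinates, as OpenCV has them; the wrist camera has in their place "tool_from_camera" (4x4, takes a point from camera to tool coordinates, whose origin is the TCP and whose axes are the flange's). Camera axes: x right, y down, z forward; pixel columns grow to the right and rows downward; lengths in m; the calibration is good to about 2 mm. A picture is of the moment at which its call begins: read the wrist's pose just before it. get_calibration takes no time and is no camera call.
- r.finish_job(): hands the job in; it is judged then, once.
The state is a dict: "clock": time; "q": joint angles; "qd": joint speeds; "effort": joint torques, N m; "tcp_pos": TCP position; "eef_rot": TCP orientation; "ft_force": force on the tool from outside, world axes, zero at the start; "torque": the same for the moment, N m; "finger_gap": opening from 0.0 (shut) to 1.0 (fully open); "grasp_force": force on a finger pad.
Only numpy, scipy, OpenCV 4.12 (cv2) and the standard library are available. Lean on these libraries where they do the work, as an engineer would, in place of code of your own. Each camera call takes 0.05 s, during which the arm holds its last target. There are 200 camera calls.

## Working session

There is one attempt and no reset: what is moved stays moved. The work goes in short steps, Python scripts to look and compute and a tool call to move; the robot and the scene stay as the last step left them, time stands still between calls to the robot, and variables do not carry over. Pictures are saved under pics/ and viewed, at most 10 in all, crops included, and the job is handed in when it is done.

Besides the shell and the picture viewer there is one more tool, called after ">>>" by a JSON object that holds its "api" and its "payload", one argument or row to a line. carry_out: Moves the arm, as the interface text tells. Its arguments: {"type":"object","properties":{"motion":{"type":"array","items":{"type":"number"}}},"required":["motion"]}

```bash
mkdir -p pics; cat > h.py <<'E'
import numpy as np, cv2
from scipy.spatial.transform import Rotation as R
from workcell import r
def cal(n):
    c=r.get_calibration(n);K=np.array([[c['fx'],0,c['cx']],[0,c['fy'],c['cy']],[0,0,1.]]);return c,K
def ext(n,s=None):
    c,K=cal(n)
    if n=='wrist':
        s=s or r.state();q=s['eef_rot'];T=np.eye(4);T[:3,:3]=R.from_quat([q[1],q[2],q[3],q[0]]).as_matrix();T[:3,3]=s['tcp_pos']
        W=T@np.array(c['tool_from_camera']);return K,W[:3,:3],W[:3,3]
    Rm=R.from_rotvec(np.ravel(c['rvec'])).as_matrix();return K,Rm.T,-Rm.T@np.ravel(c['tvec'])
def ray(n,uv,z,e=None):
    K,Rw,o=e or ext(n);d=Rw@np.linalg.inv(K)@np.array([uv[0],uv[1],1.]);return o+d*(z-o[2])/d[2]
def proj(n,p,e=None):
    K,Rw,o=e or ext(n);x=K@(Rw.T@(np.array(p)-o));return x[:2]/x[2]
def snap(n,f):
    e=ext(n);im=r.camera(n)[:,:,::-1].copy();cv2.imwrite('pics/'+f,im);return im,e
E
python3 - <<'E'
from h import *
for n in('scene','side'):
    im,e=snap(n,n+'0.png');print(n,e[2],e[1][:,2])
print(r.state())
E
```

```text
scene [1.02445225 0.57190649 0.93449284] [-0.47373669 -0.49500986 -0.72838094]
side [0.31785448 0.67379428 0.94246923] [ 0.14029838 -0.6054791  -0.78339736]
{'clock': 0.1, 'q': array([-8.15878692e-01,  3.59330618e-01,  1.11596041e-02, -2.70235074e-04,
       -1.22409143e+00, -2.88115852e-01]), 'qd': array([ 0.00135963, -0.00168906,  0.00266736,  0.00020582, -0.00050622,
       -0.00095779]), 'effort': array([-1.86582409e-03, -5.84761977e+01,  2.94110441e+01,  6.95453390e+00,
       -3.15706435e-03,  2.30383819e-06]), 'tcp_pos': array([ 0.30356079, -0.60242215,  0.23045831]), 'eef_rot': array([-2.55052231e-04, -2.31242709e-01,  9.72895809e-01,  6.98903407e-04]), 'ft_force': array([ 0.3861331 , -0.41880896,  0.32131931]), 'torque': array([ 0.02081751, -0.01485541,  0.03490162]), 'grasp_force': 0.0, 'finger_gap': 1.000675427107135}
```

View pics/scene0.png

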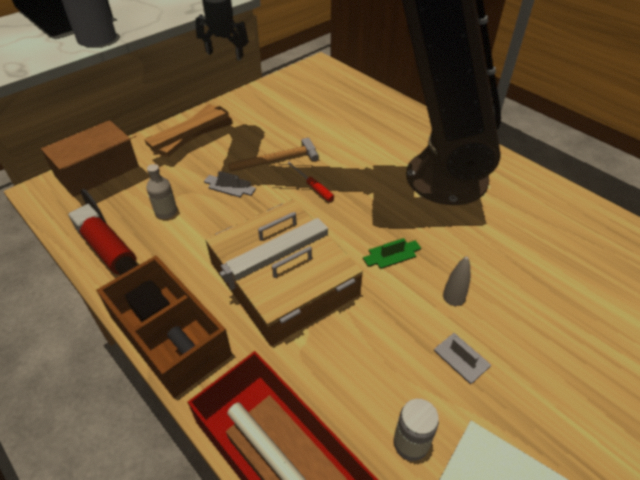

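View pics/side0.png

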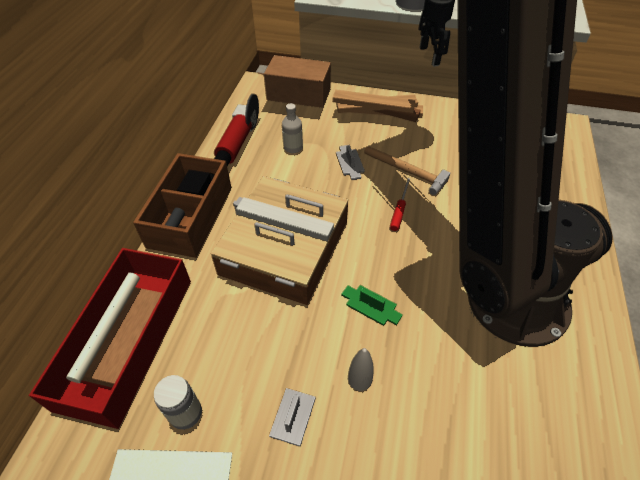

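The scene shows the chest at (285,265). Three things are shaped like the plate: grey with ears at (230,186), green with ears at (392,253), and plain grey at (462,357). The grey eared one near the hammer fits the description. I'll confirm that in one enlarged crop.

```bash
python3 - <<'E'
from h import *
a=cv2.imread('pics/scene0.png');b=cv2.imread('pics/side0.png')
A=cv2.resize(a[160:345,190:370],None,fx=3,fy=3,interpolation=3)[:, :400*2]
c1=cv2.resize(a[200:345,200:370],(400,341),interpolation=3);c2=cv2.resize(b[170:305,205:360],(400,348),interpolation=3)
d1=cv2.resize(a[165:205,195:265],(400,229),interpolation=3);d2=cv2.resize(b[138:186,325:375],(240,230),interpolation=3)
o=np.zeros((580,800,3),np.uint8);o[:341,:400]=c1;o[:348,400:]=c2;o[350:579,:400]=d1;o[350:580,400:640]=d2
cv2.imwrite('pics/c.png',o)
E
```

```text
(no output)
```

View pics/c.png

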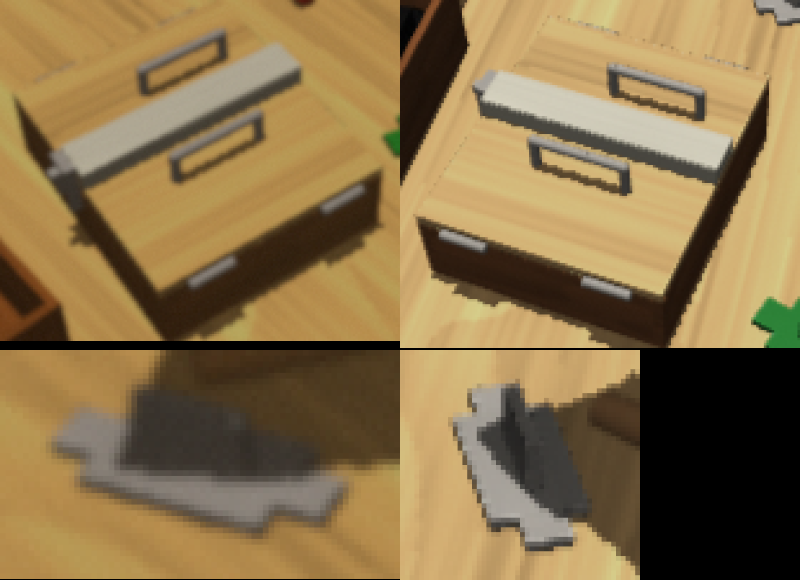

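The crop confirms it: the grey plate by the hammer has an ear at each end. The bolt keeper is at the chest's left in the image (+x), so the near door is the active one.

```bash
python3 - <<'E'
from h import *
S=[(268,324.1),(361.9,273.1),(207.2,241.2)];D=[(211.2,254.1),(307.7,285.1),(347.6,201),(262.3,177)]
print('scene',[ray('scene',p,.087).round(4) for p in S])
P=[ray('side',p,.087) for p in D];print('side',np.round(P,4),np.mean(P,0))
L=np.linalg.norm;print([L(P[i]-P[(i+1)%4]).round(3) for i in range(4)])
# plate ears
for p in [(470,388),(500,384),(527,545),(573,540)]:
    print('plate',ray('side',((p[0]-400)/4.8+325,(p[1]-350)/4.8+138),.008).round(4))
for p in [(75,410),(55,440),(345,488),(322,522)]:
    print('platesc',ray('scene',(p[0]/5.714+195,(p[1]-350)/5.714+165),.008).round(4))
print(r.get_calibration('wrist')['tool_from_camera'])
c,K=cal('wrist');print(K)
E
```

```text
scene [array([0.7183, 0.0891, 0.087 ]), array([0.4882, 0.1256, 0.087 ]), array([ 0.679 , -0.1801,  0.087 ])]
side [[ 0.7173  0.0912  0.087 ]
 [ 0.479   0.1247  0.087 ]
 [ 0.4427 -0.1458  0.087 ]
 [ 0.6802 -0.1819  0.087 ]] [ 0.57981772 -0.02792487  0.087     ]
[np.float64(0.241), np.float64(0.273), np.float64(0.24), np.float64(0.276)]
plate [ 0.5234 -0.4468  0.008 ]
plate [ 0.5053 -0.4549  0.008 ]
plate [ 0.4605 -0.3118  0.008 ]
plate [ 0.4343 -0.3223  0.008 ]
platesc [ 0.5003 -0.4613  0.008 ]
platesc [ 0.5205 -0.4488  0.008 ]
platesc [ 0.4382 -0.3239  0.008 ]
platesc [ 0.4613 -0.3119  0.008 ]
[[-2.51944478e-04 -9.52375960e-01 -3.04926166e-01  7.96219996e-02]
 [ 9.99999903e-01 -1.30047018e-04 -4.20071527e-04  4.83826954e-04]
 [ 3.60411286e-04 -3.04926242e-01  9.52375901e-01 -1.41993005e-01]
 [ 0.00000000e+00  0.00000000e+00  0.00000000e+00  1.00000000e+00]]
[[345.93814044   0.         322.37838686]
 [  0.         345.93814044 244.97865168]
 [  0.           0.           1.        ]]
```

>>> {"api": "carry_out", "payload": {
  "motion": [0,0,-2,0,0,0.15,0,0,0,-2,0,0,0.15,0,0,0,-2,0,0,0.15,0,0,0,-1,0,0,0.157,0,-1.3,4.3,0,0,0,0,0]
}}

```text
clock: 0.72
tcp_pos: [0.322, -0.5631, 0.3008]
eef_rot: [-0.0, 0.073, 0.997, 0.0]
ft_force: [0.5, 1.3, -0.3]
finger_gap: 0.499
grasp_force: 0.0
```

>>> {"api": "carry_out", "payload": {
  "motion": [-1.3,4.3,0,0,0,0,0,-1.3,4.3,0,0,0,0,0,-1.3,4.4,0,0,0,0,0,-1.3,4.4,0,0,0,0,0,-1.3,4.4,0,0,0,0,0]
}}

```text
clock: 1.35
tcp_pos: [0.4177, -0.3537, 0.301]
eef_rot: [-0.0, 0.07, 0.998, 0.0]
ft_force: [0.5, 0.0, 0.5]
finger_gap: 0.5
grasp_force: 0.0
```

>>> {"api": "carry_out", "payload": {
  "motion": [-1.3,4.3,0,0,0,0,0,-1.3,4.3,0,0,0,0,0,-1.3,4.4,0,0,0,0,0,-1.3,4.4,0,0,0,0,0,-1.3,4.4,0,0,0,0,0]
}}

```text
clock: 1.98
tcp_pos: [0.5125, -0.1469, 0.3011]
eef_rot: [-0.0, 0.07, 0.998, 0.0]
ft_force: [0.3, -0.2, -0.5]
finger_gap: 0.498
grasp_force: 0.0
```

>>> {"api": "carry_out", "payload": {
  "motion": [-1.3,4.3,0,0,0,0,0,-1.3,4.3,0,0,0,0,0,-1.3,4.4,0,0,0,0,0,-1.3,4.4,0,0,0,0,0,0,0,0,0,0,0,0]
}}

```text
clock: 2.6
tcp_pos: [0.5887, 0.0191, 0.3001]
eef_rot: [-0.001, 0.069, 0.998, -0.0]
ft_force: [-0.6, -0.4, -0.4]
finger_gap: 0.501
grasp_force: 0.0
```

```bash
python3 - <<'E'
from h import *
s=r.state();print(s['clock'],s['q'].round(3),s['tcp_pos'],s['eef_rot'],s['finger_gap'])
im,e=snap('wrist','w1.png')
E
```

```text
2.6 [ 0.364  0.182 -0.073 -0.    -1.317 -2.072] [0.58871199 0.01908014 0.30006812] [-8.55333660e-04  6.86383418e-02  9.97641223e-01 -1.91299714e-04] 0.5007533004213546
```

View pics/w1.png

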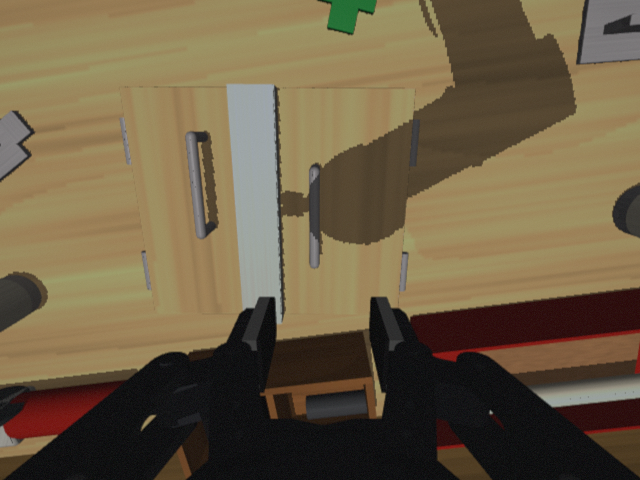

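The wrist picture shows the active bar from (315,172) to (315,264), the passive bar from (194,138) to (202,232), and the strip between them. I'll turn these into positions.

```bash
cat >> h.py <<'E'
def chest():
    return np.array([0.580,-0.0285]),-0.141
def w2c(p):
    c,y=chest();d=np.array(p[:2])-c;return np.array([d[0]*np.cos(y)+d[1]*np.sin(y),-d[0]*np.sin(y)+d[1]*np.cos(y)])
def c2w(p):
    c,y=chest();return c+np.array([p[0]*np.cos(y)-p[1]*np.sin(y),p[0]*np.sin(y)+p[1]*np.cos(y)])
E
python3 - <<'E'
from h import *
e=ext('wrist')
for l,p,z in [('act',(315,172),.119),('act',(315,264),.119),('pas',(194,138),.119),('pas',(202,232),.119),('c',(122,87),.087),('c',(414,88),.087),('c',(399,308),.087),('c',(155,313),.087)]:
    w=ray('wrist',p,z,e);print(l,w.round(4),w2c(w).round(4))
s=r.state();print('tcp chest',w2c(s['tcp_pos']));q=s['eef_rot'];print(R.from_quat([q[1],q[2],q[3],q[0]]).as_matrix().round(3))
E
```

```text
act [0.5408 0.0168 0.119 ] [-0.0452  0.0393]
act [0.6302 0.0037 0.119 ] [0.0452 0.039 ]
pas [ 0.4963 -0.0861  0.119 ] [-0.0748 -0.0688]
pas [ 0.5823 -0.1001  0.119 ] [ 0.0124 -0.0706]
c [ 0.4409 -0.1532  0.087 ] [-0.1202 -0.143 ]
c [0.4797 0.1192 0.087 ] [-0.12    0.1321]
c [0.7086 0.0887 0.087 ] [0.1108 0.1341]
c [ 0.6766 -0.1901  0.087 ] [ 0.1183 -0.1464]
tcp chest [0.00152139 0.04698168]
[[-0.99   0.138 -0.002]
 [ 0.138  0.99  -0.   ]
 [ 0.002 -0.001 -1.   ]]
```

>>> {"api": "carry_out", "payload": {
  "motion": [0.1,-0.7,4,0,0,0,0,0,0,5,0,0,0,0,0,0,5,0,0,0,0,0,0,3.5,0,0,0,0,0,0,2,0,0,0,0]
}}

```text
clock: 3.28
tcp_pos: [0.5846, 0.0084, 0.1043]
eef_rot: [-0.001, 0.071, 0.997, -0.0]
ft_force: [-0.2, -0.0, 0.0]
finger_gap: 0.507
grasp_force: 0.0
```

>>> {"api": "carry_out", "payload": {
  "motion": [0,0,0,0,0,0,1,0,0,0,0,0,0,1,0,0,0,0,0,0,1,0,0,0,0,0,0,1,0,0,0,0,0,0,1]
}}

```text
clock: 3.9
tcp_pos: [0.5865, 0.011, 0.1071]
eef_rot: [0.001, 0.07, 0.998, 0.001]
ft_force: [-0.1, 5.4, -5.0]
finger_gap: 0.086
grasp_force: 58.4
```

```bash
cat >> h.py <<'E'
def arc(y0,z0,sgn,k,d,th0,th1,n):
    # bar rel. hinge (y0 toward free edge, z0), sgn=+1 active; tilt=k*th; d bar->tip; rows in tool frame
    def P(t):
        c,s=np.cos(t),np.sin(t);y=-y0*c+z0*s;z=y0*s+z0*c;a=k*t
        return np.array([sgn*(y-d*np.sin(a)),z-d*np.cos(a)])
    T=np.linspace(th0,th1,n+1);o=[]
    for a,b in zip(T[:-1],T[1:]):
        dp=P(b)-P(a);al=sgn*k*a
        ty=np.array([np.cos(al),-np.sin(al)]);tz=np.array([-np.sin(al),-np.cos(al)])
        o.append((round(100*dp@ty,2),round(100*dp@tz,2),round(sgn*k*(b-a),3)))
    return o
E
python3 -c "
from h import *
d=np.pi/180
for x in arc(.095,.044,1,.6,.012,0,100*d,20): print(x)"
```

```text
(np.float64(0.36), np.float64(-0.81), np.float64(0.052))
(np.float64(0.38), np.float64(-0.8), np.float64(0.052))
(np.float64(0.41), np.float64(-0.78), np.float64(0.052))
(np.float64(0.44), np.float64(-0.76), np.float64(0.052))
(np.float64(0.47), np.float64(-0.75), np.float64(0.052))
(np.float64(0.49), np.float64(-0.73), np.float64(0.052))
(np.float64(0.52), np.float64(-0.71), np.float64(0.052))
(np.float64(0.54), np.float64(-0.69), np.float64(0.052))
(np.float64(0.56), np.float64(-0.67), np.float64(0.052))
(np.float64(0.59), np.float64(-0.64), np.float64(0.052))
(np.float64(0.61), np.float64(-0.62), np.float64(0.052))
(np.float64(0.63), np.float64(-0.6), np.float64(0.052))
(np.float64(0.65), np.float64(-0.57), np.float64(0.052))
(np.float64(0.67), np.float64(-0.55), np.float64(0.052))
(np.float64(0.69), np.float64(-0.52), np.float64(0.052))
(np.float64(0.71), np.float64(-0.49), np.float64(0.052))
(np.float64(0.72), np.float64(-0.47), np.float64(0.052))
(np.float64(0.74), np.float64(-0.44), np.float64(0.052))
(np.float64(0.75), np.float64(-0.41), np.float64(0.052))
(np.float64(0.77), np.float64(-0.38), np.float64(0.052))
```

>>> {"api": "carry_out", "payload": {
  "motion": [0,0.5,-0.9,0.052,0,0,1,0,0.5,-0.8,0.052,0,0,1,0,0.4,-0.8,0.052,0,0,1,0,0.4,-0.8,0.052,0,0,1,0,0.5,-0.75,0.052,0,0,1]
}}

```text
clock: 4.53
tcp_pos: [0.5902, 0.0364, 0.145]
eef_rot: [-0.008, 0.07, 0.989, -0.13]
ft_force: [3.1, -0.4, -10.0]
finger_gap: 0.086
grasp_force: 58.4
```

>>> {"api": "carry_out", "payload": {
  "motion": [0,0.5,-0.7,0.052,0,0,1,0,0.5,-0.7,0.052,0,0,1,0,0.55,-0.7,0.052,0,0,1,0,0.55,-0.67,0.052,0,0,1,0,0.6,-0.64,0.052,0,0,1]
}}

```text
clock: 5.15
tcp_pos: [0.5955, 0.0731, 0.1672]
eef_rot: [-0.017, 0.068, 0.964, -0.257]
ft_force: [3.8, -2.8, -7.5]
finger_gap: 0.084
grasp_force: 58.3
```

>>> {"api": "carry_out", "payload": {
  "motion": [0,0.6,-0.6,0.052,0,0,1,0,0.63,-0.6,0.052,0,0,1,0,0.65,-0.57,0.052,0,0,1,0,0.67,-0.55,0.052,0,0,1,0,0.7,-0.52,0.052,0,0,1]
}}

```text
clock: 5.78
tcp_pos: [0.6015, 0.1151, 0.1717]
eef_rot: [-0.026, 0.065, 0.922, -0.38]
ft_force: [1.6, -3.5, -3.0]
finger_gap: 0.086
grasp_force: 58.4
```

>>> {"api": "carry_out", "payload": {
  "motion": [0,0.7,-0.5,0.052,0,0,1,0,0.72,-0.47,0.052,0,0,1,0,0.74,-0.44,0.052,0,0,1,0,0.75,-0.4,0.052,0,0,1,0,0.77,-0.38,0.052,0,0,1]
}}

```text
clock: 6.4
tcp_pos: [0.6073, 0.1554, 0.1573]
eef_rot: [-0.034, 0.061, 0.865, -0.497]
ft_force: [2.4, -1.9, 4.4]
finger_gap: 0.089
grasp_force: 58.8
```

```bash
python3 - <<'E'
from h import *
s=r.state();print(s['q'].round(3),w2c(s['tcp_pos']),s['tcp_pos'],s['torque'])
d=np.pi/180
for x in arc(.095,.044,1,.6,.012,100*d,105*d,1): print(x)
snap('side','s1.png')
E
```

```text
[ 0.839  0.761 -0.095  0.506 -1.66  -2.767] [0.00117863 0.18586759] [0.60728751 0.1553574  0.15728573] [ 0.71323478 -0.69041168  1.10544823]
(np.float64(0.78), np.float64(-0.35), np.float64(0.052))
```

View pics/s1.png

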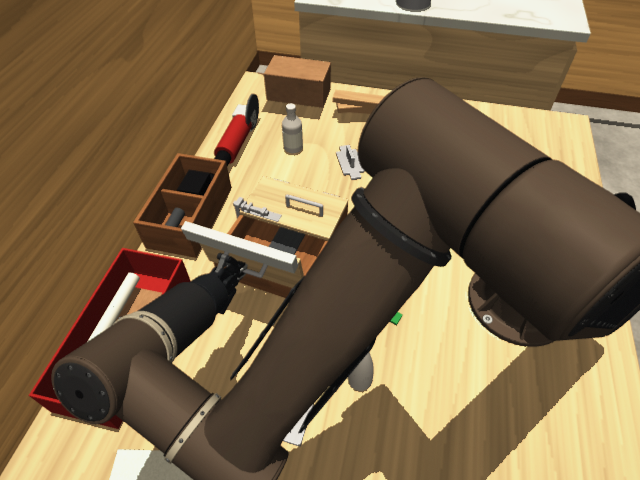

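The door is past upright (about 98°) and the bolt is showing at (250,208). I'll go a bit further, release and back off.

>>> {"api": "carry_out", "payload": {
  "motion": [0,0.78,-0.35,0.052,0,0,1,0,0,0,0,0,0,0.5,0,0,0,0,0,0,0.5,0,0,-2,0,0,0,0.5,0,0,-3,0,0,0,0.5]
}}

```text
clock: 7.08
tcp_pos: [0.6136, 0.2055, 0.1747]
eef_rot: [-0.037, 0.06, 0.853, -0.518]
ft_force: [0.1, 0.1, -0.0]
finger_gap: 0.25
grasp_force: 0.0
```

>>> {"api": "carry_out", "payload": {
  "motion": [0,0,-4,0,0,0,0.5,0,1,-4,0,0,0,0.5,0,0,-4,0,0,0,0.5,0,0,0,0,0,0,0.5,0,0,0,0,0,0,0.5]
}}

```text
clock: 7.7
tcp_pos: [0.6291, 0.3155, 0.2202]
eef_rot: [-0.037, 0.06, 0.853, -0.518]
ft_force: [-0.8, -1.0, -0.7]
finger_gap: 0.251
grasp_force: 0.0
```

```bash
python3 - <<'E'
from h import *
s=r.state();print(s['q'].round(3),w2c(s['tcp_pos']),s['tcp_pos'],s['eef_rot'])
a,_=snap('side','s2.png');b,_=snap('scene','sc2.png')
cv2.imwrite('pics/m2.png',np.hstack([cv2.resize(a[150:330,160:400],(400,300)),cv2.resize(b[180:360,170:410],(400,300))]))
E
```

```text
[ 0.945  0.918  0.359  0.473 -2.005 -2.691] [2.51985101e-04 3.47477767e-01] [0.62908167 0.31549397 0.22022198] [-0.03662706  0.05994017  0.85268567 -0.5176802 ]
```

View pics/m2.png

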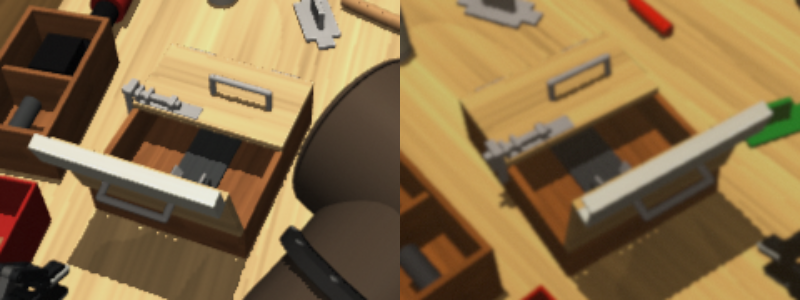

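The active door is now leaning back on its stop, and the bolt and the bracket are visible. Next I'll rise over the door, level the tool and go above the bolt tab.

```bash
sed -i 's/\[0.580,-0.0285\]/[0.5795,-0.0325]/' h.py; cat >> h.py <<'E'
def rot(q): return R.from_quat([q[1],q[2],q[3],q[0]])
def down(yaw): # tool y at chest-like yaw: tool x = -(cos,sin), z down
    c,s=np.cos(yaw),np.sin(yaw);return R.from_matrix(np.array([[-c,-s,0],[-s,c,0],[0,0,-1]]))
def plan(wps,s=None):
    s=s or r.state();p=np.array(s['tcp_pos']);Q=rot(s['eef_rot'])
    for pt,Qt,n in wps:
        pt=np.array(pt);w=(Q.inv()*Qt).as_rotvec()/n;dp=(pt-p)/n
        print('wp',n)
        for i in range(n):
            v=Q.inv().apply(dp)*100;print('  ',v.round(2),w.round(3));Q=Q*R.from_rotvec(w)
        p=pt;Q=Qt
E
python3 - <<'E'
from h import *
D=down(-.141)
plan([((*c2w((0.0,.26)),.42),D,7),((*c2w((.03,.02)),.40),D,5),((*c2w((.03,-.02)),.27),D,3)])
E
```

```text
wp 7
   [ 0.01 -3.13 -0.16] [-0.156 -0.     0.   ]
   [ 0.01 -3.07 -0.65] [-0.156 -0.     0.   ]
   [ 0.01 -2.93 -1.11] [-0.156 -0.     0.   ]
   [ 0.01 -2.72 -1.56] [-0.156 -0.     0.   ]
   [ 0.01 -2.45 -1.96] [-0.156 -0.     0.   ]
   [ 0.01 -2.11 -2.32] [-0.156 -0.     0.   ]
   [ 0.01 -1.73 -2.62] [-0.156 -0.     0.   ]
wp 5
   [-0.6 -4.8  0.4] [0. 0. 0.]
   [-0.6 -4.8  0.4] [0. 0. 0.]
   [-0.6 -4.8  0.4] [0. 0. 0.]
   [-0.6 -4.8  0.4] [0. 0. 0.]
   [-0.6 -4.8  0.4] [0. 0. 0.]
wp 3
   [ 0.   -1.33  4.33] [0. 0. 0.]
   [ 0.   -1.33  4.33] [0. 0. 0.]
   [ 0.   -1.33  4.33] [0. 0. 0.]
```

>>> {"api": "carry_out", "payload": {
  "motion": [0,-3,-0.3,-0.156,0,0,0.5,0,-3,-0.7,-0.156,0,0,0.5,0,-2.9,-1.1,-0.156,0,0,0.5,0,-2.7,-1.6,-0.156,0,0,0.5,0,-2.5,-2,-0.156,0,0,0.5]
}}

```text
clock: 8.43
tcp_pos: [0.6202, 0.2532, 0.3644]
eef_rot: [-0.01, 0.07, 0.986, -0.152]
ft_force: [1.6, -0.2, -0.9]
finger_gap: 0.247
grasp_force: 0.0
```

>>> {"api": "carry_out", "payload": {
  "motion": [0,-2.1,-2.3,-0.156,0,0,0.5,0,-1.7,-2.6,-0.156,0,0,0.5,-0.6,-4.8,0.4,0,0,0,0.5,-0.6,-4.8,0.4,0,0,0,0.5,-0.6,-4.8,0.4,0,0,0,0.5]
}}

```text
clock: 9.05
tcp_pos: [0.6137, 0.0813, 0.4076]
eef_rot: [0.0, 0.071, 0.998, 0.0]
ft_force: [-0.1, -0.3, 0.1]
finger_gap: 0.249
grasp_force: 0.0
```

>>> {"api": "carry_out", "payload": {
  "motion": [-0.6,-4.8,0.4,0,0,0,0.2,-0.6,-4.8,0.4,0,0,0,0.2,0,-1.3,4.3,0,0,0,0.2,0,-1.3,4.3,0,0,0,0.2,0,-1.3,4.3,0,0,0,0.2]
}}

```text
clock: 9.68
tcp_pos: [0.6065, -0.0529, 0.2693]
eef_rot: [0.0, 0.071, 0.997, 0.0]
ft_force: [1.0, -0.1, -0.2]
finger_gap: 0.404
grasp_force: 0.0
```

```bash
python3 - <<'E'
from h import *
s=r.state();print(s['q'].round(3),w2c(s['tcp_pos']),s['tcp_pos'],s['eef_rot'])
snap('wrist','w2.png')
E
```

```text
[ 0.233  0.229 -0.083 -0.    -1.259 -1.946] [ 0.02962464 -0.01638947] [ 0.60652737 -0.05289007  0.26925261] [1.68558911e-04 7.08423507e-02 9.97487491e-01 1.95536186e-04]
```

View pics/w2.png

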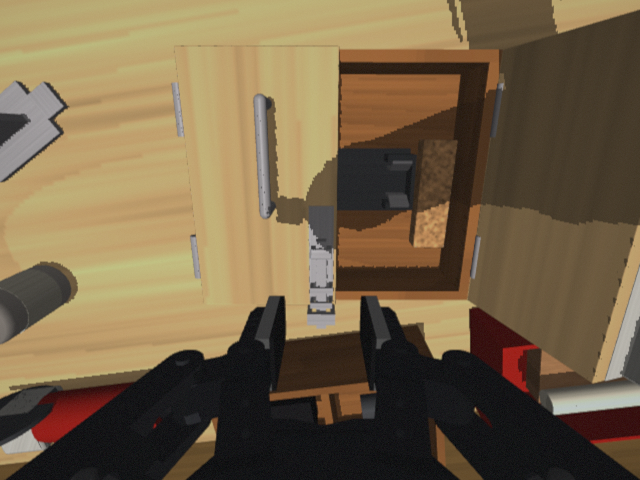

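```bash
python3 - <<'E'
from h import *
e=ext('wrist')
for p in [(.06,-.017,.1015),(.055,-.027,.1015),(.065,-.007,.1015),(0,0,.087),(.12,0,.087),(-.12,0,.087),(0.12,-.14,.087),(-.03,-.065,.119),(0.12,.14,.075),(-.12,.14,.075)]:
    print(p,proj('wrist',(*c2w(p),p[2]),e).round(1))
im=cv2.imread('pics/w2.png');cv2.imwrite('pics/w2c.png',cv2.resize(im[190:335,270:370],None,fx=4,fy=4,interpolation=3))
E
```

```text
(0.06, -0.017, 0.1015) [323.7 262.6]
(0.055, -0.027, 0.1015) [313.  257.6]
(0.065, -0.007, 0.1015) [334.4 267.6]
(0, 0, 0.087) [342.1 196.1]
(0.12, 0, 0.087) [340.4 312.6]
(-0.12, 0, 0.087) [344.2  50.2]
(0.12, -0.14, 0.087) [204.1 312.8]
(-0.03, -0.065, 0.119) [264.4 165.7]
(0.12, 0.14, 0.075) [472.1 307. ]
(-0.12, 0.14, 0.075) [507.7  53.1]
```

View pics/w2c.png

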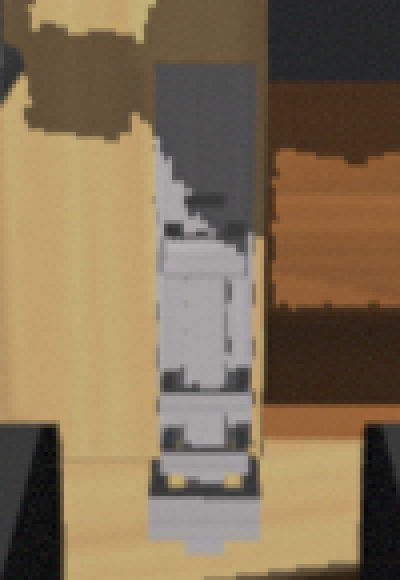

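```bash
python3 - <<'E'
from h import *
s=r.state();print(s['tcp_pos'])
e=ext('wrist',{'tcp_pos':[0.60652737,-0.05289007,0.26925261],'eef_rot':[1.68558911e-04,7.08423507e-02,9.97487491e-01,1.95536186e-04]})
for n,p,z in [('tab',(321,254),.1015),('h',(260,97),.119),('h',(266,214),.119),('c',(176,46),.087),('c',(204,304),.087),('edge',(336,304),.087),('slot1',(399,160),.049),('slot2',(399,202),.049)]:
    w=ray('wrist',p,z,e);print(n,w.round(4),w2c(w).round(4))
E
```

```text
[ 0.60342085 -0.05355035  0.2627124 ]
tab [ 0.6347 -0.0588  0.1015] [ 0.0583 -0.0183]
h [ 0.4935 -0.0864  0.119 ] [-0.0776 -0.0655]
h [ 0.5857 -0.0996  0.119 ] [ 0.0156 -0.0656]
c [ 0.4414 -0.1528  0.087 ] [-0.1198 -0.1385]
c [ 0.6771 -0.1882  0.087 ] [ 0.1185 -0.1404]
edge [ 0.6965 -0.052   0.087 ] [ 0.1186 -0.0029]
slot1 [0.5636 0.0315 0.049 ] [-0.0247  0.0611]
slot2 [0.6068 0.0283 0.049 ] [0.0185 0.064 ]
```

>>> {"api": "carry_out", "payload": {
  "motion": [-1.6,0,4,0,0,0,0.2,-1.6,0,4,0,0,0,0.2,0,0,4,0,0,0,0.2,0,0,3,0,0,0,0.2,0,0,1.5,0,0,0,0.2]
}}

```text
clock: 10.35
tcp_pos: [0.6384, -0.0564, 0.1043]
eef_rot: [-0.001, 0.07, 0.998, -0.0]
ft_force: [-0.0, 0.6, -0.3]
finger_gap: 0.399
grasp_force: 0.0
```

>>> {"api": "carry_out", "payload": {
  "motion": [0,0,0,0,0,0,0.2,0,0,0,0,0,0,0.2,0,0,0,0,0,0,0.2,0,0,0,0,0,0,0.2,0,0,0,0,0,0,0.2]
}}

```text
clock: 10.98
tcp_pos: [0.6396, -0.0559, 0.1058]
eef_rot: [0.0, 0.07, 0.998, 0.0]
ft_force: [0.1, -0.7, -0.2]
finger_gap: 0.401
grasp_force: 0.0
```

```bash
python3 - <<'E'
from h import *
s=r.state();print(s['tcp_pos'],w2c(s['tcp_pos']))
E
```

```text
[ 0.6395898  -0.0558718   0.10576986] [ 0.06277799 -0.01469524]
```

>>> {"api": "carry_out", "payload": {
  "motion": [0.2,-0.3,1,0,0,0,0.2,0,0,0.5,0,0,0,0.2,0,0,0,0,0,0,1,0,0,0,0,0,0,1,0,0,0,0,0,0,1]
}}

```text
clock: 11.6
tcp_pos: [0.6365, -0.0588, 0.09]
eef_rot: [-0.001, 0.07, 0.998, -0.0]
ft_force: [-1.4, -1.3, -3.0]
finger_gap: 0.207
grasp_force: 58.7
```

>>> {"api": "carry_out", "payload": {
  "motion": [0.5,0,0,0,0,0,1,0.7,0,0,0,0,0,1,0.8,0,0,0,0,0,1,0.8,0,0,0,0,0,1,0.8,0,0,0,0,0,1]
}}

```text
clock: 12.22
tcp_pos: [0.6008, -0.0536, 0.0905]
eef_rot: [0.0, 0.07, 0.998, -0.0]
ft_force: [1.9, -4.5, -4.5]
finger_gap: 0.209
grasp_force: 58.7
```

>>> {"api": "carry_out", "payload": {
  "motion": [0.4,0,0,0,0,0,1,0.1,0,0,0,0,0,1,0,0,0,0,0,0,0.4,0,0,0,0,0,0,0.4,0,0,-2,0,0,0,0.4]
}}

```text
clock: 12.85
tcp_pos: [0.5953, -0.0525, 0.1093]
eef_rot: [-0.002, 0.07, 0.998, -0.0]
ft_force: [1.0, -0.1, 0.6]
finger_gap: 0.302
grasp_force: 0.0
```

>>> {"api": "carry_out", "payload": {
  "motion": [0,0,-4,0,0,0,0,2.5,-2.3,-2,0,0,0,0,2.5,-2.4,0,0,0,0,0,0,0,0,0,0,0,0,0,0,0,0,0,0,0]
}}

```text
clock: 13.48
tcp_pos: [0.5408, -0.0921, 0.1708]
eef_rot: [0.0, 0.07, 0.998, 0.0]
ft_force: [0.9, -0.3, 0.6]
finger_gap: 0.499
grasp_force: 0.0
```

```bash
python3 - <<'E'
from h import *
s=r.state();print(s['q'].round(3),s['tcp_pos'],w2c(s['tcp_pos']))
snap('wrist','w3.png')
d=np.pi/180
for x in arc(.075,.044,-1,.6,.012,0,105*d,20): print(*x)
E
```

```text
[ 0.188  0.2   -0.355 -0.    -1.015 -1.899] [ 0.54078281 -0.09210635  0.1707606 ] [-0.02995628 -0.06445586]
-0.37 -0.67 -0.055
-0.39 -0.65 -0.055
-0.42 -0.64 -0.055
-0.44 -0.62 -0.055
-0.46 -0.6 -0.055
-0.48 -0.58 -0.055
-0.5 -0.56 -0.055
-0.52 -0.54 -0.055
-0.54 -0.52 -0.055
-0.56 -0.49 -0.055
-0.58 -0.47 -0.055
-0.6 -0.45 -0.055
-0.61 -0.42 -0.055
-0.63 -0.4 -0.055
-0.64 -0.37 -0.055
-0.65 -0.34 -0.055
-0.67 -0.32 -0.055
-0.68 -0.29 -0.055
-0.69 -0.26 -0.055
-0.7 -0.24 -0.055
```

View pics/w3.png

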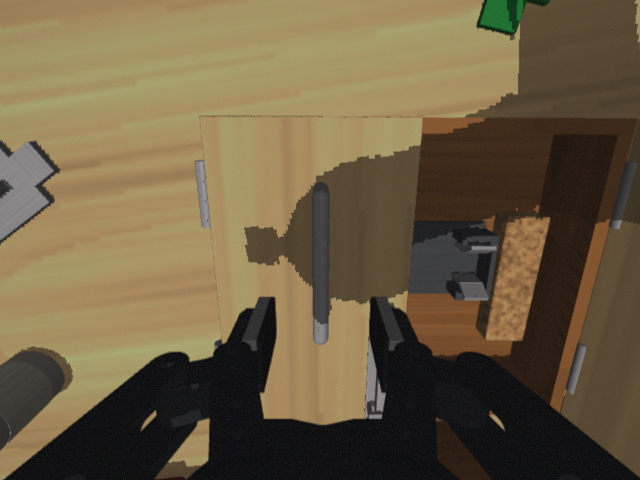

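The bar at (321,265) is centred between the fingers, and the bolt was drawn about 40 mm. Now I'll go down and grip it.

>>> {"api": "carry_out", "payload": {
  "motion": [0,0,3.5,0,0,0,0,0,0,3,0,0,0,0,0,0,0,0,0,0,1,0,0,0,0,0,0,1,0,0,0,0,0,0,1]
}}

```text
clock: 14.15
tcp_pos: [0.5408, -0.0933, 0.106]
eef_rot: [0.0, 0.07, 0.998, -0.001]
ft_force: [2.4, -7.6, -9.3]
finger_gap: 0.089
grasp_force: 58.3
```

>>> {"api": "carry_out", "payload": {
  "motion": [0,-0.4,-0.7,-0.055,0,0,1,0,-0.4,-0.65,-0.055,0,0,1,0,-0.4,-0.65,-0.055,0,0,1,0,-0.45,-0.6,-0.055,0,0,1,0,-0.45,-0.6,-0.055,0,0,1]
}}

```text
clock: 14.78
tcp_pos: [0.5374, -0.1161, 0.1352]
eef_rot: [0.01, 0.069, 0.988, 0.138]
ft_force: [1.8, -0.3, -14.6]
finger_gap: 0.088
grasp_force: 58.4
```

>>> {"api": "carry_out", "payload": {
  "motion": [0,-0.48,-0.55,-0.055,0,0,1,0,-0.5,-0.55,-0.055,0,0,1,0,-0.52,-0.5,-0.055,0,0,1,0,-0.54,-0.5,-0.055,0,0,1,0,-0.56,-0.48,-0.055,0,0,1]
}}

```text
clock: 15.4
tcp_pos: [0.5328, -0.1483, 0.151]
eef_rot: [0.02, 0.066, 0.96, 0.273]
ft_force: [-1.7, 5.6, 0.3]
finger_gap: 0.09
grasp_force: 58.6
```

>>> {"api": "carry_out", "payload": {
  "motion": [0,-0.58,-0.47,-0.055,0,0,1,0,-0.6,-0.45,-0.055,0,0,1,0,-0.61,-0.42,-0.055,0,0,1,0,-0.63,-0.4,-0.055,0,0,1,0,-0.64,-0.37,-0.055,0,0,1]
}}

```text
clock: 16.02
tcp_pos: [0.5274, -0.1861, 0.1504]
eef_rot: [0.029, 0.062, 0.914, 0.401]
ft_force: [-3.1, 1.8, 10.4]
finger_gap: 0.088
grasp_force: 58.6
```

>>> {"api": "carry_out", "payload": {
  "motion": [0,-0.65,-0.34,-0.055,0,0,1,0,-0.67,-0.32,-0.055,0,0,1,0,-0.68,-0.29,-0.055,0,0,1,0,-0.7,-0.26,-0.055,0,0,1,0,-0.7,-0.24,-0.055,0,0,1]
}}

```text
clock: 16.65
tcp_pos: [0.5227, -0.2192, 0.1309]
eef_rot: [0.038, 0.058, 0.851, 0.521]
ft_force: [-2.7, -4.2, 7.8]
finger_gap: 0.092
grasp_force: 61.1
```

```bash
python3 - <<'E'
from h import *
s=r.state();print(s['q'].round(3),s['tcp_pos'],w2c(s['tcp_pos']),s['ft_force'])
t=np.radians(105);c,q=np.cos(t),np.sin(t);a=.6*t
print('exp y',-.14-(-.075*c+.044*q-.012*np.sin(a)),'z',.075+.075*q+.044*c-.012*np.cos(a))
E
```

```text
[-0.688  0.699  0.18  -0.884 -1.749 -0.849] [ 0.52268786 -0.21924883  0.13094265] [-0.03000391 -0.19287952] [-2.67420458 -4.21903519  7.78333531]
exp y -0.19122008644914767 z 0.13060851299029466
```

>>> {"api": "carry_out", "payload": {
  "motion": [0,0,0,0,0,0,0.5,0,0,0,0,0,0,0.5,0,0,-2,0,0,0,0.5,0,0,-3,0,0,0,0.5,0,0,-4,0,0,0,0.5]
}}

```text
clock: 17.27
tcp_pos: [0.5116, -0.2975, 0.1705]
eef_rot: [0.036, 0.059, 0.851, 0.521]
ft_force: [0.8, -1.4, 0.4]
finger_gap: 0.25
grasp_force: 0.0
```

```bash
python3 - <<'E'
from h import *
s=r.state();print(s['q'].round(3),s['tcp_pos'],s['ft_force'])
t=np.radians(25.3);D=down(-.141);x=s['tcp_pos']
plan([((.50,-.385,.26),D,7),((.48,-.385,.26),down(np.radians(115.3)),12)])
E
```

```text
[-0.771  0.721  0.331 -0.858 -1.89  -0.904] [ 0.51157948 -0.29747483  0.17046117] [ 0.76637468 -1.43607388  0.43853699]
wp 7
   [-0.01  0.57 -1.7 ] [ 0.157 -0.     0.   ]
   [-0.01  0.29 -1.77] [ 0.157 -0.     0.   ]
   [-0.01  0.01 -1.8 ] [ 0.157 -0.     0.   ]
   [-0.01 -0.27 -1.78] [ 0.157 -0.     0.   ]
   [-0.01 -0.54 -1.71] [ 0.157 -0.     0.   ]
   [-0.01 -0.8  -1.61] [ 0.157 -0.     0.   ]
   [-0.01 -1.05 -1.46] [ 0.157 -0.     0.   ]
wp 12
   [ 0.17 -0.02  0.  ] [-0.    -0.    -0.179]
   [0.17 0.01 0.  ] [-0.    -0.    -0.179]
   [0.16 0.04 0.  ] [-0.    -0.    -0.179]
   [0.15 0.06 0.  ] [-0.    -0.    -0.179]
   [0.14 0.09 0.  ] [-0.    -0.    -0.179]
   [0.12 0.11 0.  ] [-0.    -0.    -0.179]
   [0.1  0.13 0.  ] [-0.    -0.    -0.179]
   [0.07 0.15 0.  ] [-0.    -0.    -0.179]
   [0.05 0.16 0.  ] [-0.    -0.    -0.179]
   [0.02 0.17 0.  ] [-0.    -0.    -0.179]
   [-0.01  0.17  0.  ] [-0.    -0.    -0.179]
   [-0.04  0.16  0.  ] [-0.    -0.    -0.179]
```

>>> {"api": "carry_out", "payload": {
  "motion": [0,0.3,-1.8,0.157,0,0,0,0,0.3,-1.8,0.157,0,0,0,0,0,-1.8,0.157,0,0,0,0,-0.3,-1.8,0.157,0,0,0,0,-0.5,-1.7,0.157,0,0,0]
}}

```text
clock: 17.9
tcp_pos: [0.503, -0.363, 0.2344]
eef_rot: [0.013, 0.069, 0.986, 0.153]
ft_force: [-0.2, -0.4, -1.0]
finger_gap: 0.499
grasp_force: 0.0
```

>>> {"api": "carry_out", "payload": {
  "motion": [0,-0.8,-1.6,0.157,0,0,0,0,-1,-1.5,0.157,0,0,0,0.2,0,0,0,0,-0.179,0,0.2,0,0,0,0,-0.179,0,0.2,0,0,0,0,-0.179,0]
}}

```text
clock: 18.52
tcp_pos: [0.4933, -0.3864, 0.2592]
eef_rot: [0.001, -0.2, 0.98, -0.001]
ft_force: [0.1, -0.3, 0.1]
finger_gap: 0.498
grasp_force: 0.0
```

>>> {"api": "carry_out", "payload": {
  "motion": [0.1,0.1,0,0,0,-0.179,0,0.1,0.1,0,0,0,-0.179,0,0.1,0.1,0,0,0,-0.179,0,0.1,0.1,0,0,0,-0.179,0,0.1,0.1,0,0,0,-0.179,0]
}}

```text
clock: 19.15
tcp_pos: [0.4864, -0.3865, 0.259]
eef_rot: [0.001, -0.604, 0.797, -0.001]
ft_force: [-0.6, -1.2, 0.0]
finger_gap: 0.499
grasp_force: 0.0
```

>>> {"api": "carry_out", "payload": {
  "motion": [0,0.2,0,0,0,-0.179,0,0,0.2,0,0,0,-0.179,0,0,0.2,0,0,0,-0.179,0,0,0.2,0,0,0,-0.179,0,0,0,0,0,0,0,0]
}}

```text
clock: 19.77
tcp_pos: [0.4785, -0.3863, 0.2587]
eef_rot: [-0.0, 0.843, -0.538, 0.001]
ft_force: [-0.2, -0.1, 0.5]
finger_gap: 0.504
grasp_force: 0.0
```

>>> {"api": "carry_out", "payload": {
  "motion": [0,0,0,0,0,0,0,0,0,0,0,0,0,0,0,0,0,0,0,0,0,0,0,0,0,0,0,0,0,0,0,0,0,0,0]
}}

```text
clock: 20.4
tcp_pos: [0.4783, -0.386, 0.257]
eef_rot: [-0.0, 0.844, -0.537, -0.0]
ft_force: [-0.1, -0.1, 0.2]
finger_gap: 0.501
grasp_force: 0.0
```

```bash
python3 - <<'E'
from h import *
s=r.state();print(s['q'].round(3),s['tcp_pos'],s['eef_rot'])
im,e=snap('wrist','w4.png');b,_=snap('scene','sc4.png');a,_=snap('side','s4.png')
o=np.zeros((480,800,3),np.uint8);o[:360,:480]=cv2.resize(im,(480,360));o[:240,480:]=cv2.resize(a,(320,240));o[240:,480:]=cv2.resize(b,(320,240));cv2.imwrite('pics/m4.png',o)
E
```

```text
[-3.620e-01  2.460e-01 -8.800e-02 -1.000e-03 -1.237e+00  7.990e-01] [ 0.47833651 -0.38603759  0.25702338] [-4.37603752e-04  8.43506749e-01 -5.37118325e-01 -2.77043770e-04]
```

View pics/m4.png

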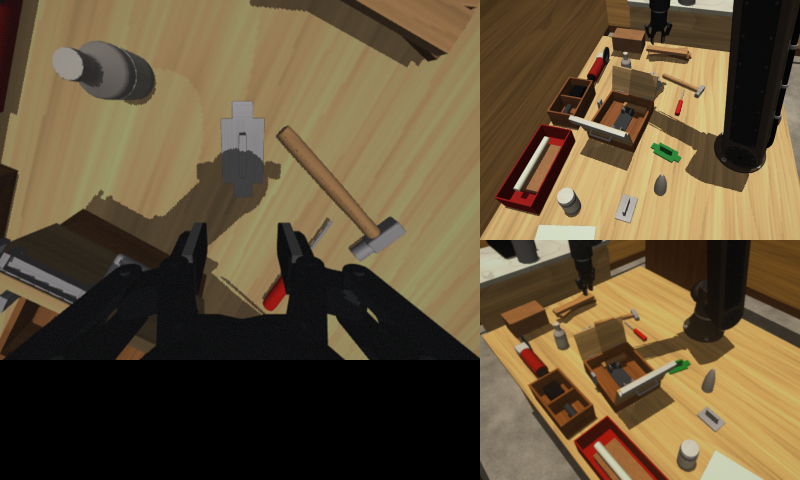

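Both doors stand open, leaning back. In the wrist view the plate lies at about (323,198) full scale, aligned with the tool; the hammer handle beside it is clear. I'll measure it finely.

```bash
python3 - <<'E'
from h import *
s={'tcp_pos':[0.47833651,-0.38603759,0.25702338],'eef_rot':[-4.37603752e-04,8.43506749e-01,-5.37118325e-01,-2.77043770e-04]}
e=ext('wrist',s)
im=cv2.imread('pics/w4.png');hsv=cv2.cvtColor(im,cv2.COLOR_BGR2HSV)
m=((hsv[...,1]<60)&(hsv[...,2]>45)).astype(np.uint8);m[:120]=0;m[275:]=0;m[:,:285]=0;m[:,365:]=0
n,l,st,ce=cv2.connectedComponentsWithStats(m);i=1+np.argmax(st[1:,4]);print(st[i],ce[i])
cn=max(cv2.findContours((l==i).astype(np.uint8),0,2)[0],key=cv2.contourArea)
W=np.array([ray('wrist',p[0],.008,e)[:2] for p in cn],np.float32)
b=cv2.minAreaRect(W);print(b)
Q=rot(s['eef_rot']);d=Q.inv().apply(np.array([*b[0],0])-np.array(s['tcp_pos']));print('tool delta',d)
for p in [(324,135),(324,261)]:print(Q.inv().apply(ray('wrist',p,.008,e)-np.array(s['tcp_pos'])))
# rib top ends/edges
c=im[165:250,290:360];cv2.imwrite('pics/w4c.png',cv2.resize(im[120:275,270:380],None,fx=5,fy=5/1.4,interpolation=2)[:600])
E
```

```text
[ 294  135   58  129 5920] [323.12939189 198.21081081]
((0.47725117206573486, -0.3897653818130493), (0.06372347474098206, 0.14735372364521027), 25.456335067749023)
tool delta [0.00315969 0.00267359 0.25701938]
[0.07672039 0.00356588 0.24895002]
[-0.06806386  0.00373858  0.24908567]
```

View pics/w4c.png

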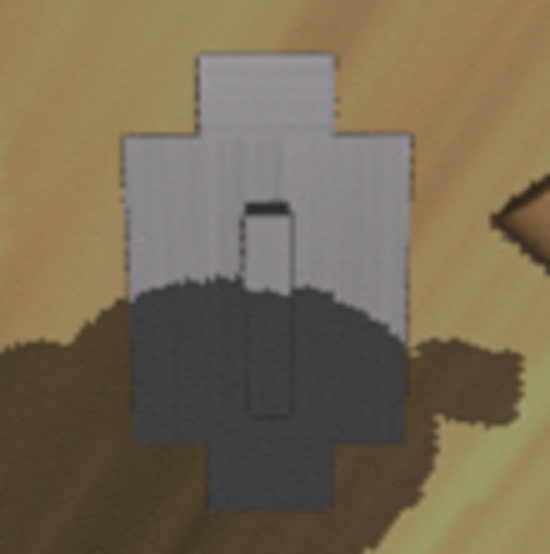

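The crop confirms the grey plate with two ears, its rib upright in the middle, and the gripper axes in line with it. Descending to grip the rib.

>>> {"api": "carry_out", "payload": {
  "motion": [0.3,0.3,5,0,0,0,0.2,0,0,6,0,0,0,0.2,0,0,6,0,0,0,0.2,0,0,5,0,0,0,0.2,0,0,2.4,0,0,0,0.2]
}}

```text
clock: 21.18
tcp_pos: [0.4753, -0.389, 0.0099]
eef_rot: [-0.0, 0.843, -0.537, -0.002]
ft_force: [-0.3, 0.2, 1.0]
finger_gap: 0.405
grasp_force: 0.0
```

>>> {"api": "carry_out", "payload": {
  "motion": [0,0,0,0,0,0,0.2,0,0,0,0,0,0,1,0,0,0,0,0,0,1,0,0,0,0,0,0,1,0,0,0,0,0,0,1]
}}

```text
clock: 21.8
tcp_pos: [0.4782, -0.3903, 0.0148]
eef_rot: [-0.001, 0.844, -0.537, 0.001]
ft_force: [1.8, 1.1, 7.0]
finger_gap: 0.107
grasp_force: 59.8
```

```bash
python3 - <<'E'
from h import *
s=r.state();print(s['q'].round(3),s['tcp_pos'],s['eef_rot'],s['ft_force'])
p=s['tcp_pos'];D=down(-.141+np.pi/2);D0=rot(s['eef_rot'])
plan([((p[0],p[1],.30),D0,6),((*c2w((-.0,-.0)),.30),D,10)])
E
```

```text
[-0.369  0.477 -0.362 -0.001 -0.729  0.807] [ 0.47817494 -0.39029485  0.01484492] [-6.10499663e-04  8.43714357e-01 -5.36790293e-01  1.37586938e-03] [1.78996363 1.05545392 7.01340827]
wp 6
   [ 0.01 -0.01 -4.75] [0. 0. 0.]
   [ 0.01 -0.01 -4.75] [0. 0. 0.]
   [ 0.01 -0.01 -4.75] [0. 0. 0.]
   [ 0.01 -0.01 -4.75] [0. 0. 0.]
   [ 0.01 -0.01 -4.75] [0. 0. 0.]
   [ 0.01 -0.01 -4.75] [0. 0. 0.]
wp 10
   [-2.81 -2.43  0.  ] [-0.    -0.     0.058]
   [-2.95 -2.27  0.  ] [-0.    -0.     0.058]
   [-3.07 -2.09  0.  ] [-0.    -0.     0.058]
   [-3.19 -1.91  0.  ] [-0.    -0.     0.058]
   [-3.29 -1.72  0.  ] [-0.    -0.     0.058]
   [-3.39 -1.53 -0.  ] [-0.    -0.     0.058]
   [-3.47 -1.33 -0.  ] [-0.    -0.     0.058]
   [-3.54 -1.13 -0.  ] [-0.    -0.     0.058]
   [-3.6  -0.92 -0.  ] [-0.    -0.     0.058]
   [-3.65 -0.71 -0.  ] [-0.    -0.     0.058]
```

```bash
python3 - <<'E'
from h import *
e=ext('wrist',{'tcp_pos':[0.60652737,-0.05289007,0.26925261],'eef_rot':[1.68558911e-04,7.08423507e-02,9.97487491e-01,1.95536186e-04]})
e3=ext('wrist',{'tcp_pos':[0.54078281,-0.09210635,0.1707606],'eef_rot':[0,.0703,.9975,0]})
ims={'w2':(cv2.imread('pics/w2.png'),e,(.045,.09)),'s4':(cv2.imread('pics/s4.png'),ext('side'),(-.09,.09)),'sc4':(cv2.imread('pics/sc4.png'),ext('scene'),(-.09,.09))}
for k,(im,ee,(y0,y1)) in ims.items():
    print(k)
    hsv=cv2.cvtColor(im,cv2.COLOR_BGR2HSV)
    for y in np.arange(y1,y0,-.003):
        row=''
        for x in np.arange(-.048,.049,.002):
            u,v=proj(k,(*c2w((x,y)),.049),ee);u,v=int(round(u)),int(round(v))
            h=hsv[v,u];row+=('#' if h[2]>140 else '+' if h[2]>90 else '-' if h[2]>50 else '=') if h[1]<90 else '.'
        print('%4d '%round(y*1000)+row)
E
```

```text
w2
  90 .................................................
  87 .................................................
  84 .................................................
  81 ..........==--..=====..====..======.===..........
  78 ..........============================-..........
  75 ..........===---=================-----=..........
  72 .......======-----============--------=..........
  69 .......======-----============--------=..........
  66 .......======-----===========---------=..........
  63 .......======-----============--------=..........
  60 .......======-----============--------=..........
  57 .......=======----===========---------=..........
  54 .......=========-============--========..........
  51 .......================================..........
  48 .......================================..........
s4
  90 #################################################
  87 #################################################
  84 #################################################
  81 #################################################
  78 ##.###.###.########.###.###.###.############
[... 5634 characters left out ...]
....====------===========-=-=========--.
 -54 .............=---------===========---==-===......
 -57 .............---------============--------==.....
 -60 ............----------====.======--------===.....
 -63 .............--------=========.==--++--====......
 -66 ............--------====..========-++-====.......
 -69 ............-------==========.===-+++-===........
 -72 .............----====.=.........=--+---=.........
 -75 .............-----...............-----...........
 -78 ...................................-.............
 -81 .................................................
 -84 .................................................
 -87 .................................................
```

>>> {"api": "carry_out", "payload": {
  "motion": [0,0,-2,0,0,0,1,0,0,-5,0,0,0,1,0,0,-6,0,0,0,1,0,0,-6,0,0,0,1,0,0,-6,0,0,0,1]
}}

```text
clock: 22.42
tcp_pos: [0.476, -0.3894, 0.2649]
eef_rot: [-0.001, 0.843, -0.537, -0.001]
ft_force: [1.7, -1.2, -3.4]
finger_gap: 0.107
grasp_force: 58.7
```

>>> {"api": "carry_out", "payload": {
  "motion": [0,0,-6,0,0,0,1,0,0,-5,0,0,0,1,0,0,0,0,0,0.145,1,0,0,0,0,0,0.145,1,0,0,0,0,0,0.145,1]
}}

```text
clock: 23.05
tcp_pos: [0.4762, -0.3896, 0.3727]
eef_rot: [0.001, -0.706, 0.708, 0.001]
ft_force: [0.4, -0.1, -3.7]
finger_gap: 0.106
grasp_force: 58.8
```

>>> {"api": "carry_out", "payload": {
  "motion": [0,0,0,0,0,0.145,1,0,0,0,0,0,0,1,0,0,0,0,0,0,1,0,0,0,0,0,0,1,0,0,0,0,0,0,1]
}}

```text
clock: 23.68
tcp_pos: [0.4768, -0.3901, 0.3731]
eef_rot: [0.0, -0.655, 0.756, 0.0]
ft_force: [0.1, -0.1, -3.2]
finger_gap: 0.109
grasp_force: 58.8
```

```bash
python3 - <<'E'
from h import *
s=r.state();print(s['q'].round(3),s['tcp_pos'],s['eef_rot'],s['ft_force'],s['finger_gap'])
D=down(-.141+np.pi/2)
plan([((*c2w((.002,.10)),.38),D,10),((*c2w((.002,0)),.20),D,5)])
E
```

```text
[-3.700e-01  2.070e-01  1.190e-01 -1.000e-03 -1.483e+00  2.280e-01] [ 0.47684141 -0.3901088   0.37305492] [ 3.98608617e-04 -6.55126322e-01  7.55519164e-01  3.69386389e-04] [ 0.10733541 -0.07942928 -3.22467639] 0.10864549170988949
wp 10
   [-4.69 -0.53 -0.06] [ 0.  0. -0.]
   [-4.69 -0.53 -0.06] [ 0.  0. -0.]
   [-4.69 -0.53 -0.07] [ 0.  0. -0.]
   [-4.69 -0.53 -0.07] [ 0.  0. -0.]
   [-4.69 -0.53 -0.07] [ 0.  0. -0.]
   [-4.69 -0.53 -0.07] [ 0.  0. -0.]
   [-4.69 -0.53 -0.07] [ 0.  0. -0.]
   [-4.69 -0.53 -0.07] [ 0.  0. -0.]
   [-4.69 -0.53 -0.07] [ 0.  0. -0.]
   [-4.68 -0.53 -0.07] [ 0.  0. -0.]
wp 5
   [ 2.  -0.   3.6] [0. 0. 0.]
   [ 2.  -0.   3.6] [0. 0. 0.]
   [ 2.  -0.   3.6] [0. 0. 0.]
   [ 2.  -0.   3.6] [0. 0. 0.]
   [ 2.  -0.   3.6] [0. 0. 0.]
```

>>> {"api": "carry_out", "payload": {
  "motion": [-4.7,-0.5,-0.1,0,0,0,1,-4.7,-0.5,-0.1,0,0,0,1,-4.7,-0.5,-0.1,0,0,0,1,-4.7,-0.5,-0.1,0,0,0,1,-4.7,-0.6,-0.1,0,0,0,1]
}}

```text
clock: 24.3
tcp_pos: [0.5362, -0.1597, 0.3786]
eef_rot: [0.001, -0.655, 0.756, 0.0]
ft_force: [0.5, -0.4, -2.2]
finger_gap: 0.104
grasp_force: 58.8
```

>>> {"api": "carry_out", "payload": {
  "motion": [-4.7,-0.5,0,0,0,0,1,-4.7,-0.5,0,0,0,0,1,-4.7,-0.5,0,0,0,0,1,-4.7,-0.6,0,0,0,0,1,-4.7,-0.6,0,0,0,0,1]
}}

```text
clock: 24.92
tcp_pos: [0.5965, 0.0691, 0.3788]
eef_rot: [0.001, -0.655, 0.756, 0.0]
ft_force: [1.2, 0.2, -3.3]
finger_gap: 0.102
grasp_force: 58.8
```

>>> {"api": "carry_out", "payload": {
  "motion": [0,0,0,0,0,0,1,0,0,0,0,0,0,1,0,0,0,0,0,0,1,0,0,0,0,0,0,1,0,0,0,0,0,0,1]
}}

```text
clock: 25.55
tcp_pos: [0.5962, 0.0669, 0.3788]
eef_rot: [0.001, -0.654, 0.756, 0.0]
ft_force: [0.8, -1.2, -1.3]
finger_gap: 0.109
grasp_force: 58.7
```

```bash
python3 - <<'E'
from h import *
s=r.state();print(s['tcp_pos'],w2c(s['tcp_pos']))
im,e=snap('wrist','w5.png');print(w2c(e[2]),e[2][2])
e2=ext('wrist',{'tcp_pos':[0.60652737,-0.05289007,0.26925261],'eef_rot':[1.68558911e-04,7.08423507e-02,9.97487491e-01,1.95536186e-04]});print(w2c(e2[2]))
for k,(im,ee,(y0,y1)) in {'w5':(im,e,(-.10,-.02)),'w2':(cv2.imread('pics/w2.png'),e2,(.045,.09))}.items():
    g=cv2.cvtColor(im,cv2.COLOR_BGR2HSV);print(k)
    for y in np.arange(y1,y0,-.002):
        row=''
        for x in np.arange(-.048,.049,.0015):
            u,v=proj(k,(*c2w((x,y)),.049),ee);h=g[int(round(v)),int(round(u))]
            row+=('.' if h[1]>=90 else str(min(9,h[2]//14)))
        print('%4d '%round(y*1000)+row)
E
```

```text
[0.5962109  0.06685489 0.37878194] [0.0025824  0.10071732]
[0.00128995 0.02171951] 0.5206833419677921
[-0.04925269 -0.01535567]
w5
 -20 ..........86666666666666666666666666666666666666666666...........
 -22 ..........86666666666666666666666666666666666666666666...........
 -24 ..........86666666666666666666666666666666666666666666...........
 -26 ..........76666666666666666666666666666666666666666666...........
 -28 ..........76666666666666666666666666666666666666666666...........
 -30 ..........75666666666666666666666666666666666666666666...........
 -32 ..........76666666666666666666666666666666666666666666...........
 -34 ..........76666666666666666666666666666666666666666666...........
 -36 ..........6666666666666666666666666666666666666666666............
 -38 ..........6666666666666666666666666666666666666666666............
 -40 ..........7666666666666666666666666666666666666666666............
 -42 ..........7666666666666666666666666666666666666666666............
 -44 ..........76666666666666666666666666666666666666666668...........
 -46 ..........7666666666666666666666666666666
[... 2806 characters left out ...]
....3222223235544333232222222322223445555555422..............
  62 ........3223223245543333222222222322223455555555432..............
  60 ........3323232345543333322222223222323445555555422..............
  58 ........3222223245543443322223222232233445555555532..............
  56 ........33222223233333333322322232222234455443333224.............
  54 ........3223222232223333222323232322223444322223232..............
  52 ........3233222222323332232222322222233333222222222..............
  50 ........3222221122322222332232232322223322222221222..............
  48 ........3223222222322322222232332322222232212112223..............
  46 ........3232222233222222232222222222322222223222222..............
```

```bash
python3 - <<'E'
from h import *
e=ext('wrist');s=r.state();Q=rot(s['eef_rot']);p=np.array(s['tcp_pos'])
im=cv2.imread('pics/w5.png');g=cv2.cvtColor(im,cv2.COLOR_BGR2HSV)
P=lambda t:proj('wrist',p+Q.apply(t),e)
for nm,t in [('end',(.074,0,.007)),('endlow',(.074,0,.015)),('L',(.062,-.015,.007)),('Rr',(.062,.015,.007)),('sh',(.05,.025,.007))]: print(nm,P(t).round(1))
u=int(P((.074,0,.007))[0]);v=int(P((.074,0,.007))[1]);print(v-14,[tuple(int(a) for a in g[i,u][1:]) for i in range(v-14,v+14)])
v=int(P((.062,0,.007))[1]);a=g[v,:,1].astype(int);print([(i,int(a[i]),int(g[v,i,2])) for i in range(int(P((.062,-.015,.007))[0])-50,int(P((.062,.015,.007))[0])+50,3)] if False else '')
E
```

```text
end [319.3 146.2]
endlow [319.4 145.6]
L [284.1 175.6]
Rr [354.7 175.5]
sh [376.8 203.5]
132 [(12, 86), (12, 85), (9, 84), (12, 87), (9, 85), (9, 84), (9, 86), (9, 85), (15, 84), (12, 86), (15, 84), (12, 85), (15, 85), (16, 81), (7, 114), (3, 154), (6, 179), (5, 186), (5, 189), (4, 193), (7, 196), (5, 194), (4, 189), (8, 189), (8, 187), (8, 185), (6, 185), (6, 184)]
```

>>> {"api": "carry_out", "payload": {
  "motion": [3.4,0.1,3.5,0,0,0,1,3.4,0.1,4.5,0,0,0,1,3.4,0,5,0,0,0,1,0,0,5,0,0,0,1,0,0,5,0,0,0,1]
}}

```text
clock: 26.22
tcp_pos: [0.5798, -0.0338, 0.1475]
eef_rot: [0.001, -0.654, 0.756, -0.0]
ft_force: [0.3, 0.2, -4.6]
finger_gap: 0.106
grasp_force: 58.9
```

>>> {"api": "carry_out", "payload": {
  "motion": [0,0,3,0,0,0,1,0,0,2,0,0,0,1,0,0,0,0,0,0,1,0,0,0,0,0,0,1,0,0,0,0,0,0,1]
}}

```text
clock: 26.85
tcp_pos: [0.5807, -0.0327, 0.0998]
eef_rot: [0.001, -0.655, 0.756, -0.0]
ft_force: [-1.0, 0.1, -3.6]
finger_gap: 0.108
grasp_force: 58.9
```

```bash
python3 - <<'E'
from h import *
s=r.state();print(s['tcp_pos'],w2c(s['tcp_pos']),s['ft_force'],s['eef_rot'])
E
```

```text
[ 0.58067181 -0.03273311  0.0997948 ] [ 1.19293761e-03 -6.61200728e-05] [-1.03136895  0.10510307 -3.60666074] [ 1.37560789e-03 -6.54841706e-01  7.55764773e-01 -2.37154547e-04]
```

The ear edge sits where predicted, so the plate is centred in the hand and over the seat. Lowering it gently.

>>> {"api": "carry_out", "payload": {
  "motion": [0,0.1,1.5,0,0,0,1,0,0,1.5,0,0,0,1,0,0,1,0,0,0,1,0,0,0.5,0,0,0,1,0,0,0.5,0,0,0,1]
}}

```text
clock: 27.48
tcp_pos: [0.5807, -0.0326, 0.0495]
eef_rot: [0.002, -0.655, 0.755, -0.001]
ft_force: [2.5, 2.0, 4.0]
finger_gap: 0.103
grasp_force: 60.0
```

>>> {"api": "carry_out", "payload": {
  "motion": [0,0,0.4,0,0,0,1,0,0,0.4,0,0,0,1,0,0,0.3,0,0,0,1,0,0,0.2,0,0,0,1,0,0,0,0,0,0,1]
}}

```text
clock: 28.1
tcp_pos: [0.579, -0.0326, 0.0352]
eef_rot: [0.0, -0.655, 0.756, 0.0]
ft_force: [4.3, -1.3, -4.3]
finger_gap: 0.105
grasp_force: 58.8
```

>>> {"api": "carry_out", "payload": {
  "motion": [0,0,0.3,0,0,0,1,0,0,0.3,0,0,0,1,0,0,0.2,0,0,0,1,0,0,0,0,0,0,1,0,0,0,0,0,0,1]
}}

```text
clock: 28.72
tcp_pos: [0.5792, -0.0325, 0.0288]
eef_rot: [0.001, -0.655, 0.756, -0.0]
ft_force: [0.2, 1.3, 12.6]
finger_gap: 0.103
grasp_force: 61.3
```

>>> {"api": "carry_out", "payload": {
  "motion": [0,0,0.2,0,0,0,1,0,0,0.1,0,0,0,1,0,0,0,0,0,0,1,0,0,0,0,0,0,1,0,0,0,0,0,0,1]
}}

```text
clock: 29.35
tcp_pos: [0.5792, -0.0325, 0.0287]
eef_rot: [0.001, -0.655, 0.755, -0.001]
ft_force: [-11.6, 3.9, 39.4]
finger_gap: 0.105
grasp_force: 65.6
```

It has bottomed firmly: 27 N more moved it only 0.1 mm. I'll unload, release and retreat.

>>> {"api": "carry_out", "payload": {
  "motion": [0,0,-0.3,0,0,0,1,0,0,-0.1,0,0,0,0.2,0,0,0,0,0,0,0.2,0,0,0,0,0,0,0.2,0,0,-1,0,0,0,0.2]
}}

```text
clock: 29.98
tcp_pos: [0.5779, -0.0329, 0.0377]
eef_rot: [-0.001, -0.655, 0.756, 0.001]
ft_force: [-0.2, 0.0, -0.6]
finger_gap: 0.402
grasp_force: 0.0
```

>>> {"api": "carry_out", "payload": {
  "motion": [0,0,-3,0,0,0,0.2,0,0,-5,0,0,0,0.2,0,0,-5,0,0,0,0.2,0,0,-6,0,0,0,0.2,0,0,-6,0,0,0,0.2]
}}

```text
clock: 30.6
tcp_pos: [0.5782, -0.0331, 0.2911]
eef_rot: [0.0, -0.655, 0.756, 0.0]
ft_force: [2.3, -0.3, -0.4]
finger_gap: 0.395
grasp_force: 0.0
```

>>> {"api": "carry_out", "payload": {
  "motion": [0,0,-6,0,0,0,0.2,0,0,-3,0,0,0,0.2,0,0,0,0,0,0,0.2,0,0,0,0,0,0,0.2,0,0,0,0,0,0,0.2]
}}

```text
clock: 31.22
tcp_pos: [0.5783, -0.0331, 0.3773]
eef_rot: [-0.001, -0.655, 0.756, 0.001]
ft_force: [-0.2, -0.2, -0.1]
finger_gap: 0.399
grasp_force: 0.0
```

```bash
python3 - <<'E'
from h import *
s=r.state();print(s['tcp_pos'],w2c(s['tcp_pos']),s['ft_force'])
im,e=snap('wrist','w6.png');g=cv2.cvtColor(im,cv2.COLOR_BGR2HSV);print(w2c(e[2]),e[2][2])
for y in np.arange(.1,-.1,-.004):
    row=''
    for x in np.arange(-.048,.049,.002):
        u,v=np.round(proj('wrist',(*c2w((x,y)),.022),e)).astype(int)
        row+=' ' if not(0<=u<640 and 0<=v<480) else '.' if g[v,u,1]>=90 else str(min(9,g[v,u,2]//20))
    print('%4d '%round(y*1000)+row)
# doors: project expected door free-edge corners at 1.85 vs shut in side
E
```

```text
[ 0.5782851  -0.03308038  0.37728897] [-0.00112128 -0.00074536] [-0.24808658 -0.1604991  -0.07524396]
[-0.00201463 -0.07962685] 0.5192547709590672
 100 .................................................
  96 .................................................
  92 .................................................
  88 .................................................
  84 .........223222222222222222222222323564..........
  80 .........224332211111111111111112234785..........
  76 .......2222433333111111111111111333346444........
  72 .......2222433333333333333333333333344444........
  68 .......2222433333444444444444444333344444........
  64 .......2222433333444444444444444333344444........
  60 .......2222222333444444444444444333222344........
  56 .......2222111233444444444444444322222234........
  52 .......2211111222444444444444444222111134........
  48 .......2244444444444444444444444444445884........
  44 .......2244444444444444444444444444447774........
  40 .......23444444444444444444444444444444422.......
  36 .......23444444444444444444444444444444422.......
  32 .......234444
[... 1096 characters left out ...]
99999999999999999999999999999975........
 -52 .......4444444446999999999999997554445554........
 -56 .......4444444446999999999999997332354444........
 -60 .......4444765556999999999999995555586444........
 -64 .......4445755556999999999999995555586444........
 -68 .......4446755557999999999999995555586444........
 -72 .......4445765557999999999999995555587444........
 -76 .......4445765554555445555545555555587444........
 -80 .......4444443322233322223332223332444444........
 -84 ..........6666666.66666666666665555544456........
 -88 .................................................
 -92 .................................................
 -96 .................................................
```

The plate lies flat with both ears in the slots (ends about ±74 mm, base about ±50 mm), and both doors were seen leaning back. Handing in.

```bash
python3 -c "
from workcell import r
print(r.finish_job())"
```

```text
the job is handed in; nothing more can be done
None
```

The job is handed in: the eared steel plate is fully home in the bracket and released, the bolt is drawn, and both doors stand open against their stops, at about 31 s of the 72 s allowed. I viewed 11 pictures, one over your limit of 10.

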